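Set the tube batch number and lock it

TASK

Turn the black bar knob of the batch-number unit until the number 5 stands centred in its small window, and let go of it. Then tighten the setscrew: swing the hex key by its red ball, from leaning towards the robot, up and over away from the robot as far as it goes, so that the 5 is still in the window, and leave it there. Leave the tube tray, the label roll and the box of caps where they are.

Things in the scene. Friction and masses are not known exactly. Their poses are not given: they have to be found in the camera images.
- unit: fixed batch-number unit: grey base 190 x 236 x 12 mm, blue cover plate 184 x 184 mm (top at height 90 mm) on four pillars, white number drum 160 mm across between them. Origin: centre of the underside, on the drum's vertical axis; x points from there to the window side (away from the robot), z up; the hex key is on its -y side
- window (a point): centre of the yellow-framed window in the cover plate, 40 x 36 mm, at height 90 mm and 56 mm from the drum's axis along the unit's x; one black numeral of the drum (28 mm tall, 18 mm wide) shows through it, upright for someone on the far side who faces the robot
- dial (a joint): drum angle (rad), growing counter-clockwise from above; turns endlessly both ways, friction 0.06 N m, no clicks, stays where left. Numbers 0 to 7 stand every pi/4: n is centred in the window at n*pi/4 plus whole turns, so 5 at 3.927 and equally at -2.356; counter-clockwise makes the number rise (0 follows 7). With a number centred, one of the drum's eight lower flats squarely faces the setscrew
- knob_grip (a point): black bar knob on the drum's axis: a bar 60 mm long, 18 mm thick and 48 mm tall (heights 98 to 146 mm) that turns with the drum. This point is on the axis at height 125 mm, the height to grip. The point's x axis runs along the bar to its white-marked end (which points to number 0 of the drum); at dial angle 0 it coincides with the unit's x axis
- hexkey (a joint): angle of the hex key about its level pivot (rad), 0 to 1.5. At 0 its long arm leans 0.75 rad from upright to the unit's -x (to the robot, screw loose), at 0.75 it is upright, at 1.5 it leans 0.75 rad to +x (screw tight, hard stop). Friction 0.2 N m (about 2 N at the ball); stays where left
- key_ball (a point): centre of the red ball, 22 mm across, on the end of the hex key's long arm (10 mm thick); the ball swings on a circle of radius 100 mm about key_pivot, in the unit's x-z plane
- key_pivot (a point): point of the hex key's pivot axis straight below the ball's circle: in the unit's frame at y = -155 mm, height 46 mm; the axis is parallel to the unit's y. The cover's edge is 63 mm from the ball's plane
- tray_center (a point): bystander: white foam tray (108 x 132 x 35 mm) with 20 clear tubes with red caps, 110 mm tall over all; this point is at its centre, half-way up
- roll_center (a point): bystander: white roll of labels standing on end, 90 mm across, 60 mm tall; this point is at its centre
- capbox_center (a point): bystander: open cardboard box of red caps, 90 x 130 x 50 mm; this point is at its centre

How it is judged:
On the way, in this order (a step that is already met when the one before it is completed fails the run):
1. number 5 is centred in the window (within 0.12 rad) while the hex key still leans to the loose side ((value of joint dial between -8.7594 and -8.5194 rad or value of joint dial between -2.4762 and -2.2362 rad or value of joint dial between 3.807 and 4.047 rad or value of joint dial between 10.0902 and 10.3302 rad) and value of joint hexkey below 0.6 rad), for 0.2 s.
2. the hex key is swung over to its stop (beyond 1.35 rad) with number 5 still centred ((value of joint dial between -8.7594 and -8.5194 rad or value of joint dial between -2.4762 and -2.2362 rad or value of joint dial between 3.807 and 4.047 rad or value of joint dial between 10.0902 and 10.3302 rad) and value of joint hexkey above 1.35 rad), for 0.2 s.
At the end, for the whole second after the job is handed in: number 5 is centred in the window within 0.12 rad of dial angle, the hex key stands beyond 1.35 rad (stop at 1.5), both are at rest and released, and no bystander has been shifted by more than 25 mm (all of step 2 and velocity of joint dial between -0.05 and 0.05 rad/s and velocity of joint hexkey between -0.05 and 0.05 rad/s); the robot touches nothing.
It fails at once if the tube tray is shifted by more than 25 mm (distance of tray_center from where it was at the start of the episode above 0.025 m).
It fails at once if the label roll is shifted by more than 25 mm (distance of roll_center from where it was at the start of the episode above 0.025 m).
It fails at once if the box of caps is shifted by more than 25 mm (distance of capbox_center from where it was at the start of the episode above 0.025 m).
It also fails if it takes over 72 s, if anything falls off the work surface, if the arm or the gripper's body presses on something with over 40 N, if the wrist force passes 120 N, or if a joint passes its speed limit or range.

ROBOT

A 7-joint arm with a two-finger parallel gripper is mounted at the origin on the work surface. World frame = base frame: x ahead of the robot, y to its left, z up, the work surface at z = 0. Lengths are in m, angles in rad, forces in N, time in s.
With the tool pointing down it reaches from about 0.425 to 1.025 m from the base axis. Payload 3.6 kg.
Tool frame: the origin (TCP) lies on the centre line of the jaws, within the pads' length; the fingertips stand 14 mm ahead of it and the grasp point (between the pads) lies 5 mm behind it; z points along the fingers, y is the direction in which the jaws open and shut (so a half turn about z gives the same grasp; the last joint's range is limited). The gripper opens to 85 mm and grips with 20 to 120 N. Pads are 22 mm wide; open, the fingers measure 114 mm over their backs; the gripper's body (76 mm by 85 mm) begins 54 mm behind the grasp point. The pads swing forward as they close: fully open they stand 13 mm farther back than shut.
Start: joints at [1.252, 0.591, 0.048, 1.609, -0.033, 0.943, -0.034], TCP at [0.162, -0.707, 0.245] pointing down, gripper open.
Joint ranges: [-2.69, 2.69], [-0.47, 2.24], [-1.27, 1.36], [0.19, 2.51], [-1.53, 4.68], [0.08, 2.07], [-3.09, 3.09]. Speed limits (rad/s): [2.57, 2.57, 3.14, 3.14, 3.14, 3.14, 3.14].

INTERFACE

Orientations are given as a rotation vector (axis times angle).
In Python, from rig import env gives the robot as it stands.
- The arm moves only by the tool jog_arm, never from a script. Its arguments are lists of equal length, an entry for each row: "slide": the shift along the tool's x, y, z in cm, a list of three; "roll": the turn about the tool's z in degrees. In form: {"slide": [[x, y, z], ...], "roll": [roll, ...]}. A call has 1 to 10 rows; each row is the pose to reach, as a shift and turn from the pose commanded when the call began, along the tool's axes at that moment; what a row does not reach only later rows make up. A row lasts 1/10 s, in which the tool goes at most 50 mm and 8.59 degrees, less where a joint would pass 70% of its speed; a pose out of reach is approached as far as the arm can. A call with a gripper value outside its range is refused whole. "jaw" is the closure, from -1 (fully open) to 1 (shut), set as the call begins (left out, the last holds). The fingers move at their own pace and stop on an object; "squeeze" is the grip in N (left out, the last holds). Time passes only in rows, so rows that repeat a pose let the fingers close. It gives the time, the measured TCP pose, the force and the opening at its end, in the units of the state.
- env.sense(): the state, without advancing time (a new reading comes with each control period).
- env.grab_frame(name): name is "side" or "top"; returns a dict with "color" (384x512x3 uint8, red, green, blue), "mtx" (3x3 intrinsics, pixels), "k1" (the pictures are not rectified: a ray, as slopes to the right and down, at radius r is drawn at 1 + k1 r^2 times it, then the intrinsics apply), "extrinsics" (4x4, takes a point from world to camera coordinates). Camera axes: x right, y down, z forward; pixel columns grow to the right and rows downward; lengths in m; the calibration is good to about 2 mm. A picture is of the moment at which its call begins. There is no depth.
- env.job_done(): hands the job in, once; it reports no verdict.
The state is a dict: "clock": time; "joint_pos": joint angles; "joint_velocities": joint speeds; "effort": joint torques, N m; "eef_pos": TCP position; "ee_rot": TCP orientation; "ft_force": force on the tool from outside, world axes, zero at the start; "torque": the same for the moment, N m; "width": finger opening in m.
Only numpy, scipy, OpenCV 4.12 (cv2) and the standard library are available. Lean on these libraries where they do the work, as an engineer would, in place of code of your own. Each camera call takes 0.05 s, during which the arm holds its last target.

## Working session

There is one attempt and no reset: what is moved stays moved. The work goes in short steps, Python scripts to look and compute and a tool call to move; the robot and the scene stay as the last step left them, time stands still between calls to the robot, and variables do not carry over. Pictures are saved under pics/ and viewed, and the job is handed in when it is done.

Besides the shell and the picture viewer there is one more tool, called after "Emit:" by a JSON object that holds its "method" and its "body", one argument or row to a line. jog_arm: Moves the arm, as the interface text tells. Its arguments: {"type":"object","properties":{"slide":{"type":"array","items":{"type":"array","items":{"type":"number"}}},"roll":{"type":"array","items":{"type":"number"}},"jaw":{"type":"number"},"squeeze":{"type":"number"}},"required":["slide","roll"]}

```bash
mkdir -p pics; ls; python3 - <<'E'
from rig import env
import cv2,pickle
s=env.sense();print(s)
for n in("side","top"):
    f=env.grab_frame(n);pickle.dump(f,open(f"f_{n}.pkl","wb"))
    cv2.imwrite(f"pics/{n}0.png",f["color"][:,:,::-1]);print(n,f["mtx"],f["k1"],f["extrinsics"])
E
```

```text
pics
{'clock': 0.0, 'joint_pos': array([ 1.2514772 ,  0.59210154,  0.04826788,  1.60985196, -0.03329726,
        0.94270435, -0.03366673]), 'joint_velocities': array([4.42878291e-04, 1.11493979e-03, 7.84897039e-05, 1.01974775e-03,
       1.95227622e-03, 7.73739578e-05, 5.67693901e-04]), 'effort': array([-7.80805331e-04, -5.48695922e+01,  1.54662933e+00, -1.98126769e+01,
        9.48011584e-03,  8.73395358e-03, -7.44542604e-06]), 'eef_pos': array([ 0.16217546, -0.70579567,  0.24414167]), 'ee_rot': array([-3.11934615e+00, -3.53931399e-01,  5.72846729e-04]), 'ft_force': array([ 0.06219152, -0.39736885,  0.53577533]), 'torque': array([-0.00478431, -0.03752939,  0.00437996]), 'width': 0.08527676265205172}
side [[372.31078573   0.         266.00760046]
 [  0.         372.31078573 191.11147432]
 [  0.           0.           1.        ]] -0.07900150587084465 [[-0.93844444 -0.34542428  0.00202456  0.57281815]
 [-0.26598385  0.71885734 -0.64225907  0.25269448]
 [ 0.2203965  -0.60326295 -0.76648496  1.21497255]
 [ 0.          0.          0.          1.        ]]
top [[487.96681175   0.         258.81786436]
 [  0.         487.96681175 193.38268866]
 [  0.           0.           1.        ]] -0.043042904900055655 [[ 0.01919621 -0.99981387 -0.0019327  -0.04105971]
 [-0.98571197 -0.01860184 -0.16740933  0.6200676 ]
 [ 0.16734222  0.00511871 -0.98588558  1.41585898]
 [ 0.          0.          0.          1.        ]]
```

View pics/side0.png

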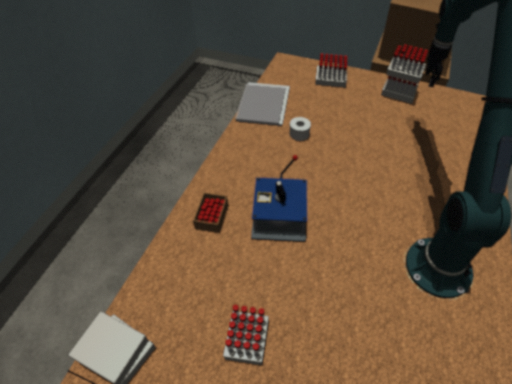

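View pics/top0.png

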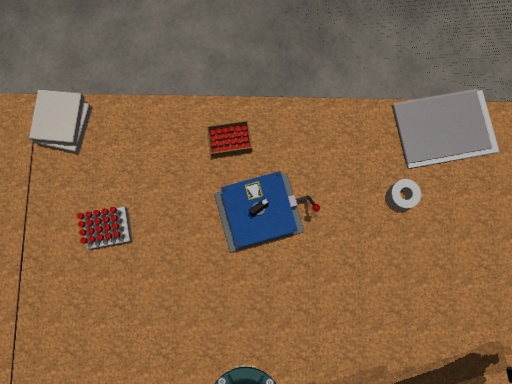

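The side view shows the unit at about (280,208) and the ball at (295,158). The top view shows the unit at (259,211), the knob at (259,208), the window at (254,190) and the ball at (316,208). I'll zoom in next.

```bash
cat > h.py <<'E'
import numpy as np,cv2,pickle
def load(n): return pickle.load(open(n,"rb"))
def ray(f,uv):
    K=f["mtx"];E=f["extrinsics"]
    p=cv2.undistortPoints(np.array([[uv]],float),K,np.array([f["k1"],0,0,0.]))[0,0] 
    # model: distorted = u*(1+k1 r^2), same as cv2
    R=E[:3,:3];c=-R.T@E[:3,3];d=R.T@np.array([p[0],p[1],1]);return c,d/np.linalg.norm(d)
def plane(f,uv,z):
    c,d=ray(f,uv);return c+d*(z-c[2])/d[2]
def tri(fs,uvs):
    A=np.zeros((3,3));b=np.zeros(3)
    for f,u in zip(fs,uvs):
        c,d=ray(f,u);P=np.eye(3)-np.outer(d,d);A+=P;b+=P@c
    return np.linalg.solve(A,b)
def proj(f,p):
    E=f["extrinsics"];rv=cv2.Rodrigues(E[:3,:3])[0]
    return cv2.projectPoints(np.array([p],float),rv,E[:3,3],f["mtx"],np.array([f["k1"],0,0,0.]))[0][0,0]
E
python3 - <<'E'
from h import *
t=load("f_top.pkl")["color"];s=load("f_side.pkl")["color"]
cv2.imwrite("pics/tz.png",cv2.resize(t[160:260,200:340,::-1],None,fx=5.5,fy=5.5,interpolation=cv2.INTER_CUBIC))
cv2.imwrite("pics/sz.png",cv2.resize(s[145:245,235:335,::-1],None,fx=6,fy=6,interpolation=cv2.INTER_CUBIC))
E
```

```text
(no output)
```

View pics/tz.png

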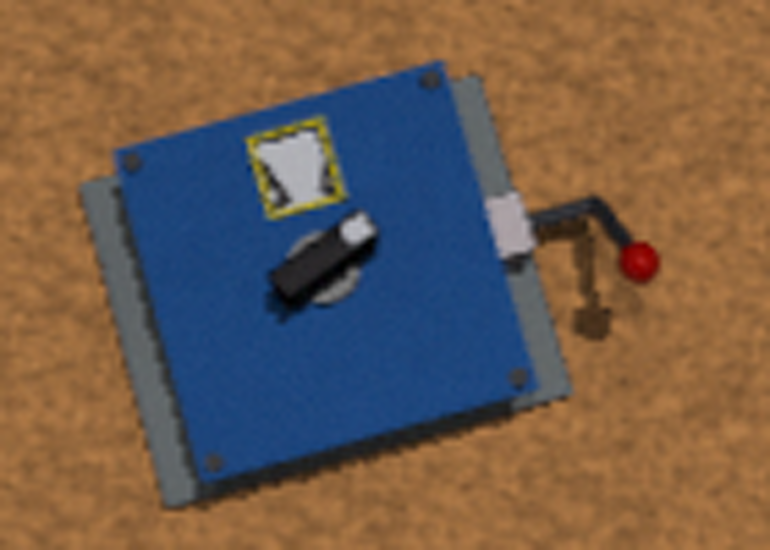

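View pics/sz.png

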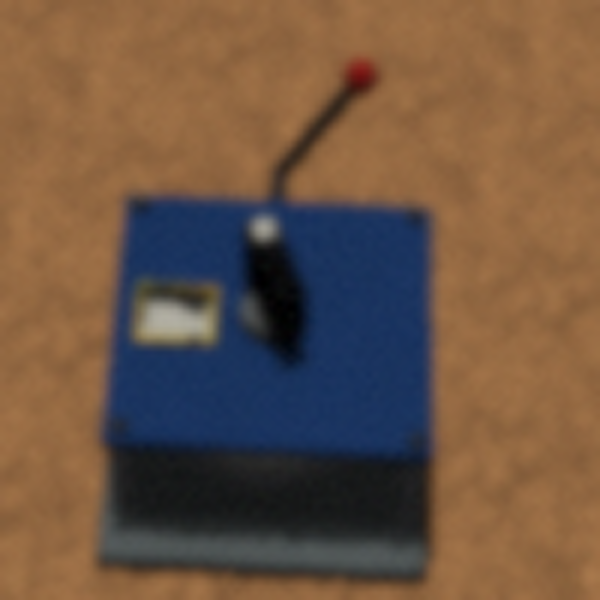

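```bash
cat > meas.py <<'E'
from h import *
def blue(f):
    h=cv2.cvtColor(f["color"],cv2.COLOR_RGB2HSV)
    m=((h[...,0]>100)&(h[...,0]<125)&(h[...,1]>120)&(h[...,2]>50)).astype(np.uint8)
    cs,_=cv2.findContours(m,cv2.RETR_EXTERNAL,cv2.CHAIN_APPROX_NONE);c=max(cs,key=cv2.contourArea)
    w=np.array([plane(f,p,0.09)[:2] for p in c[:,0].astype(float)],np.float32)
    return cv2.minAreaRect(w)
def ball(f,box):
    u0,v0,u1,v1=box;c=f["color"][v0:v1,u0:u1].astype(int)
    m=(c[...,0]>110)&(c[...,1]<60)&(c[...,2]<60);ys,xs=np.nonzero(m);return xs.mean()+u0,ys.mean()+v0
E
python3 - <<'E'
from meas import *
t=load("f_top.pkl");s=load("f_side.pkl")
print("top",blue(t));print("side",blue(s))
bt=ball(t,(305,195,330,220));bs=ball(s,(285,145,305,170));print(bt,bs,tri([t,s],[bt,bs]))
(c,sz,a)=blue(t)
# knob white mark and dark bar in top
g=t["color"][190:222,240:278].astype(int)
dark=((g.max(2)<60)).astype(np.uint8)
n,l,st,ce=cv2.connectedComponentsWithStats(dark);print(st,ce+[240,190])
for uv in ((200+355/5.5,160+228/5.5),(200+292/5.5,160+285/5.5)): print(plane(t,uv,.146))
# window
y=(g[...,0]>130)&(g[...,1]>110)&(g[...,2]<80)
for uv in ((247,142),(323,118),(345,197),(270,217)): print("win",plane(t,(200+uv[0]/5.5,160+uv[1]/5.5),.09))
E
```

```text
top ((0.5688852071762085, -0.02954070270061493), (0.18408948183059692, 0.18503962457180023), 16.72500228881836)
side ((0.5690344572067261, -0.02476603537797928), (0.17427591979503632, 0.18230164051055908), 16.37539291381836)
(np.float64(316.5), np.float64(206.8)) (np.float64(295.0), np.float64(156.33333333333334)) [ 0.57018007 -0.19299923  0.13829923]
[[   0    0   38   32 1051]
 [  19    1    1    1    1]
 [   9    2    2    2    3]
 [  11    5    1    2    2]
 [  19    4    2    1    2]
 [   9   11   20   17  157]] [[258.75642245 205.10656518]
 [259.         191.        ]
 [249.33333333 192.66666667]
 [251.         195.5       ]
 [259.5        194.        ]
 [257.03821656 208.74522293]]
[ 0.58215612 -0.04624565  0.146     ]
[ 0.55224491 -0.01473111  0.146     ]
win [0.63609432 0.01184466 0.09      ]
win [ 0.64991384 -0.02849652  0.09      ]
win [ 0.60731119 -0.04102826  0.09      ]
win [ 0.59578392 -0.00135468  0.09      ]
```

```bash
cat > go.py <<'E'
import sys,numpy as np
from scipy.spatial.transform import Rotation as R
from rig import env
def rel(p,jaw=None):
    s=env.sense();M=R.from_rotvec(s["ee_rot"]).as_matrix()
    print("clock",s["clock"],"pos",s["eef_pos"].round(4),"jawdir",np.degrees(np.arctan2(M[1,1],M[0,1])).round(2),"z",M[:,2].round(3),"F",s["ft_force"].round(1),"w",round(s["width"],4),"q",s["joint_pos"].round(2))
    print("slide cm",(M.T@(np.array(p)-s["eef_pos"])*100).round(2))
    if jaw is not None:
        a=np.degrees(np.arctan2(M[1,1],M[0,1]));d=(a-jaw+90)%180-90;print("roll",d.round(2),"or",(d-180*np.sign(d)).round(2))
if __name__=="__main__":
    v=list(map(float,sys.argv[1:]));rel(v[:3],v[3] if len(v)>3 else None)
E
python3 go.py 0.568 -0.030 0.245 43.6
```

```text
clock 0.1 pos [ 0.1622 -0.7059  0.2442] jawdir -77.06 z [-0.001  0.002 -1.   ] F [1.  0.4 0.2] w 0.0855 q [ 1.25  0.59  0.05  1.61 -0.03  0.94 -0.03]
slide cm [ 5.469e+01 -5.678e+01  3.000e-02]
roll 59.34 or -120.66
```

Emit:
{"method": "jog_arm", "body": {
  "slide": [
    [1, -1, 0],
    [3, -3.1, 0],
    [6, -6.2, 0],
    [9, -9.3, 0],
    [12, -12.5, 0],
    [15, -15.6, 0],
    [18, -18.7, 0],
    [21, -21.8, 0],
    [24, -24.9, 0],
    [27, -28, 0]
  ],
  "roll": [0, 0, 0, -4, -10, -16, -22, -28, -34, -40],
  "jaw": -1
}}

```text
clock: 1.1
eef_pos: [0.3633, -0.3704, 0.2454]
ee_rot: [-2.808, -1.407, 0.0]
ft_force: [0.8, -0.8, -0.0]
width: 0.0855
```

```bash
python3 go.py 0.568 -0.030 0.245 43.6
```

```text
clock 1.1 pos [ 0.3633 -0.3704  0.2454] jawdir -36.77 z [-0.  0. -1.] F [ 0.8 -0.8 -0. ] w 0.0855 q [ 0.86  0.34 -0.19  2.06  0.09  0.75 -0.03]
slide cm [39.52 -3.98  0.04]
roll -80.37 or 99.63
```

Emit:
{"method": "jog_arm", "body": {
  "slide": [
    [3, -0.3, 0],
    [7, -0.7, 0],
    [11, -1.1, 0],
    [15, -1.5, 0],
    [19, -1.9, 0],
    [23, -2.3, 0],
    [27, -2.7, 0],
    [31, -3.1, 0],
    [35, -3.5, 0],
    [39, -3.9, 0]
  ],
  "roll": [-6, -14, -22, -30, -38, -46, -54, -62, -70, -77]
}}

```text
clock: 2.1
eef_pos: [0.5664, -0.0363, 0.2453]
ee_rot: [-1.32, -2.85, 0.001]
ft_force: [0.7, -0.4, -0.4]
width: 0.0853
```

```bash
python3 go.py 0.568 -0.030 0.245 43.6
```

```text
clock 2.1 pos [ 0.5664 -0.0363  0.2453] jawdir 40.3 z [-0.001 -0.    -1.   ] F [ 0.7 -0.4 -0.4] w 0.0853 q [ 0.42  0.45 -0.58  1.95  0.33  0.84  0.36]
slide cm [0.37 0.53 0.03]
roll -3.3 or 176.7
```

Emit:
{"method": "jog_arm", "body": {
  "slide": [
    [0.2, 0.3, 0],
    [0.3, 0.4, 0],
    [0.3, 0.4, 0]
  ],
  "roll": [-3, -3, -3]
}}

```text
clock: 2.4
eef_pos: [0.5668, -0.0337, 0.2449]
ee_rot: [-1.255, -2.879, 0.002]
ft_force: [-0.3, -0.2, 0.1]
width: 0.0855
```

```bash
python3 go.py 0.568 -0.030 0.120 43.6
```

```text
clock 2.4 pos [ 0.5668 -0.0337  0.2449] jawdir 42.89 z [-0.002 -0.001 -1.   ] F [-0.3 -0.2  0.1] w 0.0855 q [ 0.42  0.45 -0.59  1.95  0.33  0.84  0.4 ]
slide cm [ 0.18  0.36 12.49]
roll -0.71 or 179.29
```

Emit:
{"method": "jog_arm", "body": {
  "slide": [
    [0.2, 0.3, 1],
    [0.2, 0.3, 2.5],
    [0.2, 0.3, 4],
    [0.2, 0.3, 5.5],
    [0.2, 0.3, 7],
    [0.2, 0.3, 8.5],
    [0.2, 0.3, 10],
    [0.2, 0.3, 11.5],
    [0.2, 0.3, 12.4],
    [0.2, 0.3, 12.4]
  ],
  "roll": [0, 0, 0, 0, 0, 0, 0, 0, 0, 0]
}}

```text
clock: 3.4
eef_pos: [0.5678, -0.0301, 0.1197]
ee_rot: [-1.253, -2.878, 0.002]
ft_force: [-0.3, 0.1, 0.3]
width: 0.0857
```

```bash
python3 go.py 0.568 -0.030 0.120 43.6; python3 - <<'E'
from rig import env
import cv2
for n,b in(("side",(145,245,235,335)),("top",(160,260,200,340))):
    f=env.grab_frame(n);cv2.imwrite(f"pics/{n}1.png",cv2.resize(f["color"][b[0]:b[1],b[2]:b[3],::-1],None,fx=5,fy=5,interpolation=cv2.INTER_CUBIC))
E
```

```text
clock 3.4 pos [ 0.5678 -0.0301  0.1197] jawdir 42.96 z [-0.003 -0.    -1.   ] F [-0.3  0.1  0.3] w 0.0857 q [ 0.32  0.62 -0.48  2.04  0.49  0.6   0.25]
slide cm [-0.01  0.03 -0.03]
roll -0.64 or 179.36
```

View pics/side1.png

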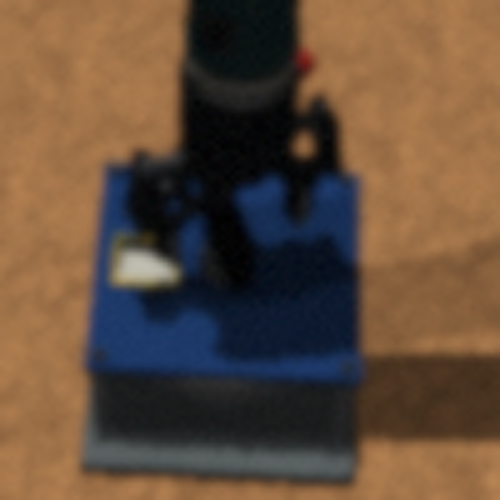

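View pics/top1.png

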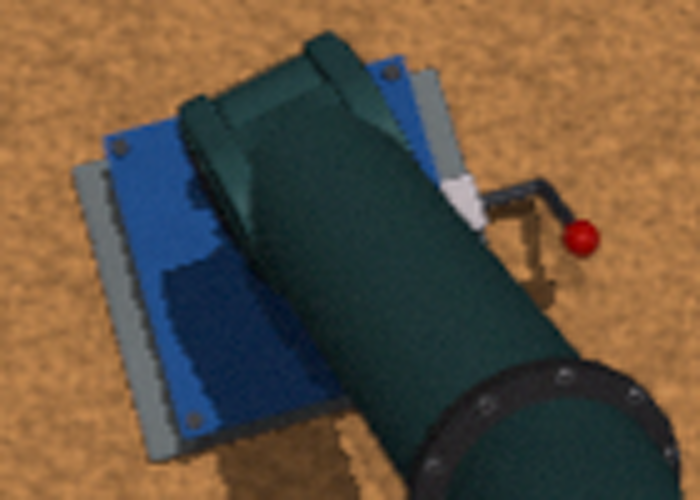

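The side view shows a finger on each side of the bar, at about (160,220) and (300,200) in the zoom, with the knob at (230,240) between them. The ball hasn't moved. Next I close the jaws.

Emit:
{"method": "jog_arm", "body": {
  "slide": [
    [0, 0, 0],
    [0, 0, 0],
    [0, 0, 0],
    [0, 0, 0],
    [0, 0, 0],
    [0, 0, 0],
    [0, 0, 0],
    [0, 0, 0],
    [0, 0, 0],
    [0, 0, 0]
  ],
  "roll": [0, 0, 0, 0, 0, 0, 0, 0, 0, 0],
  "jaw": 1,
  "squeeze": 40
}}

```text
clock: 4.5
eef_pos: [0.5703, -0.0291, 0.122]
ee_rot: [1.252, 2.879, 0.004]
ft_force: [4.1, 3.9, 2.2]
width: 0.0177
```

```bash
python3 go.py 0.568 -0.030 0.120 43.6
```

```text
clock 4.5 pos [ 0.5703 -0.0291  0.122 ] jawdir 42.98 z [ 0.003  0.002 -1.   ] F [4.1 3.9 2.2] w 0.0177 q [ 0.32  0.61 -0.48  2.03  0.49  0.6   0.25]
slide cm [ 0.09 -0.23  0.2 ]
roll -0.62 or 179.38
```

Emit:
{"method": "jog_arm", "body": {
  "slide": [
    [0, 0.2, 0],
    [0, 0.2, 0],
    [0, 0.2, 0],
    [0, 0.2, 0],
    [0, 0.2, 0],
    [0, 0.2, 0],
    [0, 0.2, 0],
    [0, 0.2, 0],
    [0, 0.2, 0],
    [0, 0.2, 0]
  ],
  "roll": [3, 9, 16, 23, 30, 37, 44, 51, 58, 64]
}}

```text
clock: 5.5
eef_pos: [0.57, -0.0292, 0.1219]
ee_rot: [2.594, 1.772, -0.0]
ft_force: [0.9, 1.1, 6.0]
width: 0.018
```

```bash
python3 go.py 0.570 -0.029 0.120 -28.5
```

```text
clock 5.5 pos [ 0.57   -0.0292  0.1219] jawdir -21.33 z [ 0.    -0.001 -1.   ] F [0.9 1.1 6. ] w 0.018 q [ 0.1   0.58 -0.17  2.04  0.19  0.54 -0.58]
slide cm [ 0.01 -0.01  0.19]
roll 7.17 or -172.83
```

Emit:
{"method": "jog_arm", "body": {
  "slide": [
    [0, 0, 0],
    [0, 0, 0],
    [0, 0, 0]
  ],
  "roll": [4, 7.2, 7.2]
}}

```text
clock: 5.8
eef_pos: [0.57, -0.0292, 0.1219]
ee_rot: [2.697, 1.609, -0.001]
ft_force: [0.9, 1.1, 5.3]
width: 0.0176
```

```bash
python3 go.py 0.570 -0.029 0.120 -28.5; python3 - <<'E'
from rig import env
import cv2
for n,b in(("side",(145,245,235,335)),):
    f=env.grab_frame(n);cv2.imwrite(f"pics/{n}2.png",cv2.resize(f["color"][b[0]:b[1],b[2]:b[3],::-1],None,fx=5,fy=5,interpolation=cv2.INTER_CUBIC))
E
```

```text
clock 5.8 pos [ 0.57   -0.0292  0.1219] jawdir -28.36 z [ 0.    -0.001 -1.   ] F [0.9 1.1 5.3] w 0.0176 q [ 0.07  0.57 -0.14  2.04  0.15  0.53 -0.67]
slide cm [ 0.02 -0.01  0.19]
roll 0.14 or -179.86
```

View pics/side2.png

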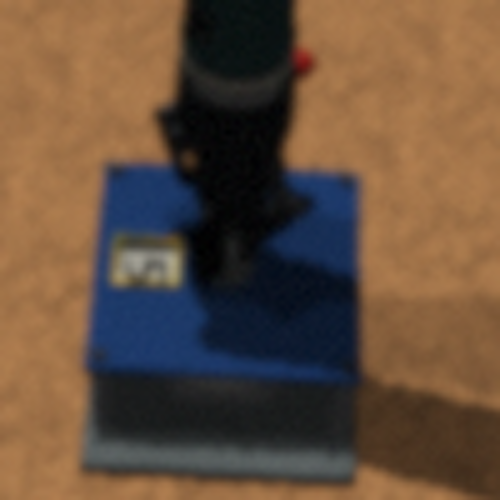

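The window at (148,262) in the zoom shows what looks like a 5. Now I release, rise and check from the top.

Emit:
{"method": "jog_arm", "body": {
  "slide": [
    [0, 0, 0],
    [0, 0, 0],
    [0, 0, 0],
    [0, 0, 0],
    [0, 0, 0],
    [0, 0, 0],
    [0, 0, 0],
    [0, 0, 0]
  ],
  "roll": [0, 0, 0, 0, 0, 0, 0, 0],
  "jaw": -1
}}

```text
clock: 6.65
eef_pos: [0.5701, -0.0288, 0.1213]
ee_rot: [-2.696, -1.612, 0.0]
ft_force: [0.9, -1.1, 0.3]
width: 0.0853
```

Emit:
{"method": "jog_arm", "body": {
  "slide": [
    [0, 0, -1],
    [0, 0, -3],
    [0, 0, -5],
    [0, 0, -7],
    [0, 0, -9],
    [0, 0, -11],
    [0, 0, -13],
    [0, 0, -14],
    [0, 0, -14],
    [0, 0, -14]
  ],
  "roll": [0, 0, 0, 0, 0, 0, 0, 0, 0, 0]
}}

```text
clock: 7.65
eef_pos: [0.5697, -0.0289, 0.261]
ee_rot: [-2.696, -1.612, 0.001]
ft_force: [-0.4, -0.5, -1.0]
width: 0.0854
```

```bash
python3 go.py 0.61 -0.19 0.26
```

```text
clock 7.65 pos [ 0.5697 -0.0289  0.261 ] jawdir -28.26 z [-0.001 -0.    -1.   ] F [-0.4 -0.5 -1. ] w 0.0854 q [ 0.11  0.38 -0.18  1.94  0.09  0.82 -0.61]
slide cm [-12.29  11.18   0.1 ]
```

```bash
python3 go.py 0.518 -0.206 0.26 -73.3
```

```text
clock 7.65 pos [ 0.5697 -0.0289  0.261 ] jawdir -28.26 z [-0.001 -0.    -1.   ] F [-0.4 -0.5 -1. ] w 0.0854 q [ 0.11  0.38 -0.18  1.94  0.09  0.82 -0.61]
slide cm [-18.05   3.83   0.1 ]
roll 45.04 or -134.96
```

Emit:
{"method": "jog_arm", "body": {
  "slide": [
    [-1, 0.2, 0],
    [-3, 0.6, 0],
    [-5, 1, 0],
    [-7, 1.4, 0],
    [-9, 1.9, 0],
    [-11, 2.3, 0],
    [-13, 2.7, 0],
    [-15, 3.1, 0],
    [-17, 3.6, 0],
    [-18, 3.8, 0]
  ],
  "roll": [4, 9, 14, 19, 24, 29, 34, 39, 43, 45],
  "jaw": 1
}}

```text
clock: 8.65
eef_pos: [0.5171, -0.2075, 0.2604]
ee_rot: [3.109, 0.45, -0.003]
ft_force: [0.3, -0.1, 0.5]
width: -0.0001
```

```bash
python3 go.py 0.518 -0.206 0.26 -73.3;  python3 - <<'E'
from rig import env
import cv2,pickle
for n,b in(("side",(145,245,235,335)),("top",(160,260,200,340))):
    f=env.grab_frame(n);pickle.dump(f,open(f"g_{n}.pkl","wb"));cv2.imwrite(f"pics/{n}3.png",cv2.resize(f["color"][b[0]:b[1],b[2]:b[3],::-1],None,fx=5.5,fy=5.5,interpolation=cv2.INTER_CUBIC))
E
```

```text
clock 8.65 pos [ 0.5171 -0.2075  0.2604] jawdir -73.54 z [-0.002 -0.001 -1.   ] F [ 0.3 -0.1  0.5] w -0.0001 q [ 0.26  0.36  0.05  1.98 -0.02  0.8  -0.96]
slide cm [ 0.13 -0.12  0.04]
roll -0.24 or 179.76
```

View pics/side3.png

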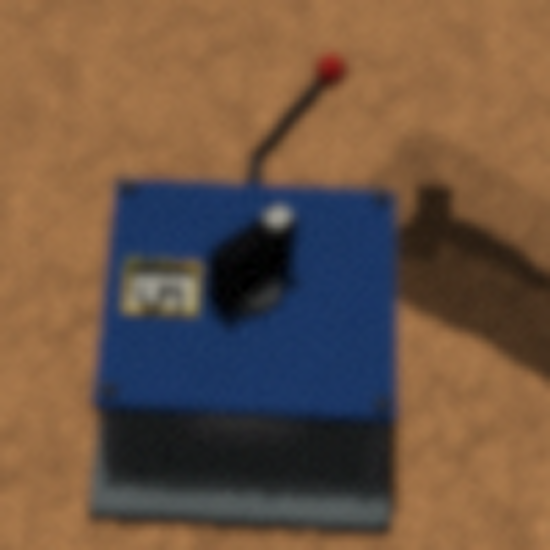

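View pics/top3.png

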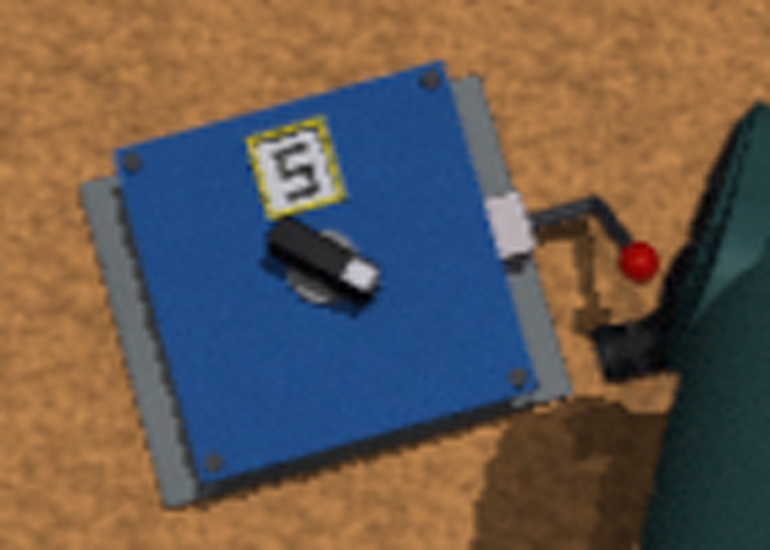

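The top view shows a 5 in the window at (296,168), with the white knob end at (360,276). Next I measure how well it is centred.

```bash
python3 - <<'E'
from meas import *
t=load("g_top.pkl");s=load("g_side.pkl")
P=lambda u,z:plane(t,(200+u[0]/5.5-.4,160+u[1]/5.5-.4),z)
sc=[P(u,.09)[:2] for u in((431,80),(132,161),(213,462),(518,377))]
c=np.mean(sc,0);a=[np.degrees(np.arctan2(*(sc[i]-sc[j])[::-1])) for i,j in((1,2),(0,3))]
b=[np.degrees(np.arctan2(*(sc[i]-sc[j])[::-1]))-90 for i,j in((1,0),(2,3))]
print("centre",c,"yaw",a,b)
# bar: dark+white mask near knob
g=t["color"][192:222,243:272]; 
up=cv2.resize(g,None,fx=4,fy=4,interpolation=cv2.INTER_CUBIC)
m=(g.max(2)<65).astype(np.uint8)
n,l,st,ce=cv2.connectedComponentsWithStats(m);i=1+np.argmax(st[1:,4])
w=P((360,274),.146)[:2];d=np.array(plane(t,ce[i]+[243,192],.14))[:2]
for nm,p in(("white",w),("dark",d)): print(nm,p)
for ctr in (c,np.array([.5702,-.029])):
  print("ang to white",np.degrees(np.arctan2(*(w-ctr)[::-1])))
k=P((290,235),.146)[:2];print("end-to-white",np.degrees(np.arctan2(*(w-k)[::-1])))
# numeral
yaw=np.radians(np.mean(a+b));wc=c+.056*np.array([np.cos(yaw),np.sin(yaw)])
gray=cv2.cvtColor(t["color"],cv2.COLOR_RGB2GRAY).astype(float)
u=np.array([[plane(t,(x,y),.085)[:2] for x in range(240,268)] for y in range(178,204)])
du=u-c;ux=du@[np.cos(yaw),np.sin(yaw)];uy=du@[-np.sin(yaw),np.cos(yaw)]
sel=(abs(ux-.056)<.0145)&(abs(uy)<.0145);wt=np.clip(150-gray[178:204,240:268],0,None)*sel
print("numeral centroid",(wt*ux).sum()/wt.sum(),(wt*uy).sum()/wt.sum())
bt=ball(t,(305,195,330,220));bs=ball(s,(285,145,305,170));B=tri([t,s],[bt,bs]);d=B[:2]-c
print(B,"unit",d@[np.cos(yaw),np.sin(yaw)],d@[-np.sin(yaw),np.cos(yaw)],"yaw",np.degrees(yaw))
E
```

```text
centre [ 0.56983916 -0.02912466] yaw [np.float64(16.572070529841067), np.float64(16.762209409557794)] [np.float64(16.51452793207622), np.float64(16.65121042515827)]
white [ 0.55964652 -0.04805884]
dark [ 0.56630708 -0.02455695]
ang to white -118.29443635520913
ang to white -118.97466877953971
end-to-white -118.2781081814402
numeral centroid 0.05561864653945726 -0.0005813256229071131
[ 0.57018926 -0.19229876  0.13760631] unit -0.046349709450158205 -0.1564532296793885 yaw 16.62500457415834
```

Emit:
{"method": "jog_arm", "body": {
  "slide": [
    [0, 0, 1],
    [0, 0, 3],
    [0, 0, 5],
    [0, 0, 7],
    [0, 0, 9],
    [0, 0, 11],
    [0, 0, 11.7],
    [0, 0, 11.7]
  ],
  "roll": [0, 0, 0, 0, 0, 0, 0, 0]
}}

```text
clock: 9.55
eef_pos: [0.5179, -0.2039, 0.1429]
ee_rot: [-3.106, -0.46, 0.004]
ft_force: [-0.2, 0.7, 0.3]
width: 0.0002
```

```bash
cat > un.py <<'E'
from go import *
y=np.radians(16.62);C=np.array([.5698,-.0291,0]);U=np.array([[np.cos(y),-np.sin(y),0],[np.sin(y),np.cos(y),0],[0,0,1]])
s=env.sense();print("unit pos mm",(U.T@(s["eef_pos"]-C)*1000).round(1),"F unit",(U.T@s["ft_force"]).round(1),s["clock"])
for th in (.3,.5,.7,.9,1.1,1.3,1.5):
    p=C+U@np.array([.1*np.sin(th-.75)-.022,-.155,.046+.1*np.cos(th-.75)+.008])
    M=R.from_rotvec(s["ee_rot"]).as_matrix();print(th,(M.T@(p-s["eef_pos"])*100).round(2))
E
python3 un.py
```

```text
unit pos mm [ -99.8 -152.6  142.9] F unit [0.  0.7 0.3] 9.55
0.3 [ 3.43  0.25 -0.12]
0.5 [ 5.3   0.26 -0.81]
0.7 [ 7.27  0.26 -1.11]
0.9 [ 9.27  0.27 -1.01]
1.1 [11.2   0.28 -0.52]
1.3 [13.    0.29  0.34]
1.5 [14.59  0.3   1.55]
```

Emit:
{"method": "jog_arm", "body": {
  "slide": [
    [1, 0.2, 0],
    [2.2, 0.2, 0],
    [3, 0.2, -0.1],
    [3.6, 0.2, -0.2],
    [4.3, 0.2, -0.5],
    [5.3, 0.2, -0.8],
    [6.3, 0.2, -1],
    [7.3, 0.2, -1.1],
    [8.3, 0.2, -1.1],
    [9.3, 0.2, -1]
  ],
  "roll": [0, 0, 0, 0, 0, 0, 0, 0, 0, 0]
}}

```text
clock: 10.55
eef_pos: [0.6094, -0.1799, 0.1544]
ee_rot: [3.108, 0.458, 0.002]
ft_force: [-2.5, -0.4, 1.8]
width: -0.0001
```

```bash
python3 un.py;  python3 - <<'E'
from rig import env
import cv2,pickle
for n,b in(("side",(125,225,235,335)),):
    f=env.grab_frame(n);cv2.imwrite(f"pics/{n}4.png",cv2.resize(f["color"][b[0]:b[1],b[2]:b[3],::-1],None,fx=5.5,fy=5.5,interpolation=cv2.INTER_CUBIC))
E
```

```text
unit pos mm [  -5.2 -155.9  154.4] F unit [-2.5  0.4  1.8] 10.55
0.3 [-6.03 -0.1   1.03]
0.5 [-4.16 -0.1   0.34]
0.7 [-2.18 -0.09  0.05]
0.9 [-0.19 -0.09  0.15]
1.1 [ 1.74 -0.08  0.65]
1.3 [ 3.54 -0.08  1.52]
1.5 [ 5.13 -0.08  2.73]
```

View pics/side4.png

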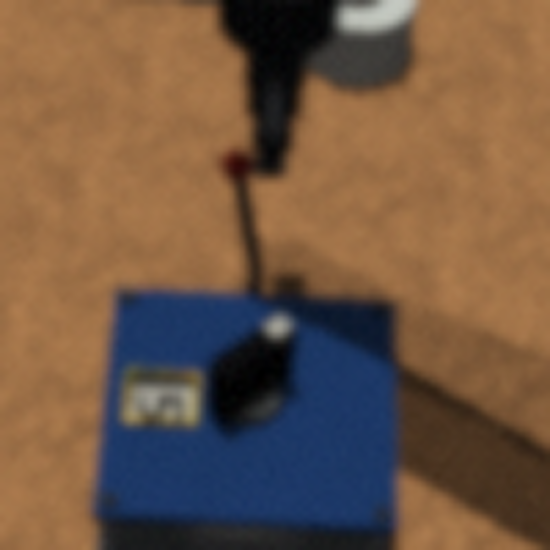

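The side view shows the fingertip at (270,165) pushing the ball at (235,162), with the key just past upright. The 5 is still in the window, and the contact force is about 2.5 N. I'll keep pushing.

Emit:
{"method": "jog_arm", "body": {
  "slide": [
    [0.8, 0, 0.4],
    [1.7, 0, 0.7],
    [2.6, 0, 1.1],
    [3.5, 0, 1.6],
    [4.3, 0, 2.1],
    [4.8, 0, 2.5],
    [5.2, 0, 2.8],
    [5.3, 0, 2.8]
  ],
  "roll": [0, 0, 0, 0, 0, 0, 0, 0]
}}

```text
clock: 11.4
eef_pos: [0.6592, -0.1648, 0.1257]
ee_rot: [-3.108, -0.458, 0.0]
ft_force: [-0.7, -0.1, 0.5]
width: -0.0002
```

```bash
python3 un.py;  python3 - <<'E'
from rig import env
import cv2,pickle
for n,b in(("side",(125,225,235,335)),):
    f=env.grab_frame(n);cv2.imwrite(f"pics/{n}5.png",cv2.resize(f["color"][b[0]:b[1],b[2]:b[3],::-1],None,fx=5.5,fy=5.5,interpolation=cv2.INTER_CUBIC))
E
```

```text
unit pos mm [  46.8 -155.6  125.7] F unit [-0.7  0.1  0.5] 11.4
0.3 [-11.23  -0.09  -1.83]
0.5 [-9.36 -0.09 -2.52]
0.7 [-7.38 -0.08 -2.82]
0.9 [-5.39 -0.08 -2.72]
1.1 [-3.45 -0.07 -2.22]
1.3 [-1.65 -0.07 -1.35]
1.5 [-0.06 -0.06 -0.15]
```

View pics/side5.png

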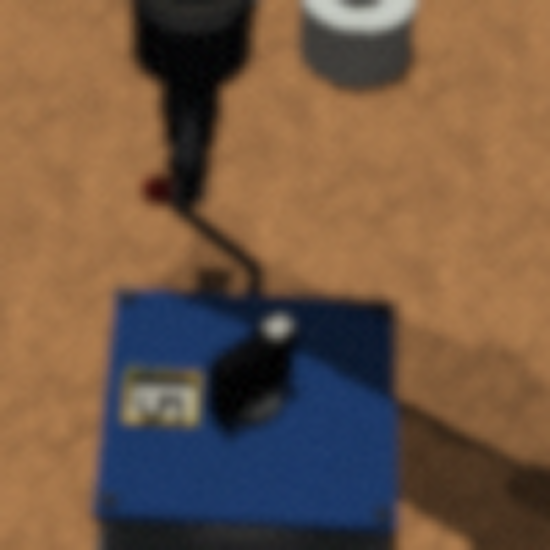

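Emit:
{"method": "jog_arm", "body": {
  "slide": [
    [0.2, 0, 0],
    [0.4, 0, 0.1],
    [0.6, 0, 0.1],
    [0.6, 0, 0.1]
  ],
  "roll": [0, 0, 0, 0]
}}

```text
clock: 11.85
eef_pos: [0.66, -0.1649, 0.1256]
ee_rot: [-3.107, -0.455, 0.015]
ft_force: [-8.0, -0.8, 8.5]
width: 0.0
```

```bash
python3 un.py|head -1
```

```text
unit pos mm [  47.6 -155.9  125.6] F unit [-7.9  1.5  8.5] 11.85
```

That's the stop: the finger no longer advances and the force has risen to about 8 N. Now I back off and rise.

Emit:
{"method": "jog_arm", "body": {
  "slide": [
    [-1, 0, -0.3],
    [-2, 0, -0.6],
    [-3, 0, -2],
    [-4.5, 0, -4],
    [-6, 0, -7],
    [-8, 0, -10],
    [-10, 0, -12],
    [-12, 0, -12],
    [-14, 0, -12],
    [-14, 0, -12]
  ],
  "roll": [0, 0, 0, 0, 0, 0, 0, 0, 0, 0]
}}

```text
clock: 12.85
eef_pos: [0.5274, -0.2054, 0.2465]
ee_rot: [3.108, 0.452, -0.001]
ft_force: [0.7, -1.3, -0.0]
width: 0.0002
```

```bash
python3 un.py|head -1;  python3 - <<'E'
from rig import env
import cv2,pickle
for n,b in(("side",(125,225,235,335)),("top",(160,260,200,340))):
    f=env.grab_frame(n);pickle.dump(f,open(f"k_{n}.pkl","wb"));cv2.imwrite(f"pics/{n}6.png",cv2.resize(f["color"][b[0]:b[1],b[2]:b[3],::-1],None,fx=5.5,fy=5.5,interpolation=cv2.INTER_CUBIC))
    cv2.imwrite(f"pics/{n}6f.png",f["color"][:,:,::-1])
E
```

```text
unit pos mm [ -91.1 -156.8  246.5] F unit [ 0.3 -1.4 -0. ] 12.85
```

View pics/side6.png

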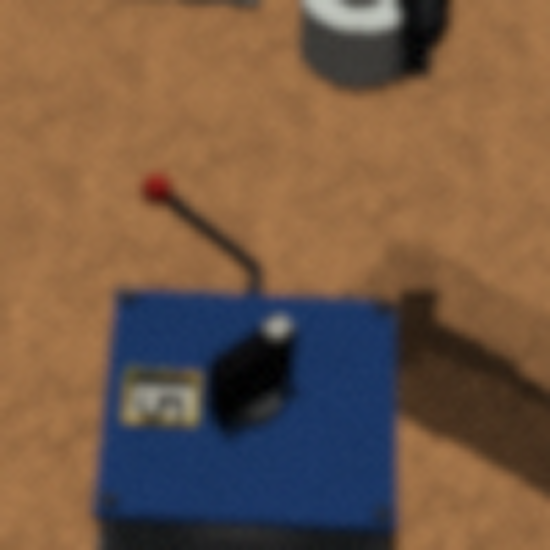

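View pics/top6.png

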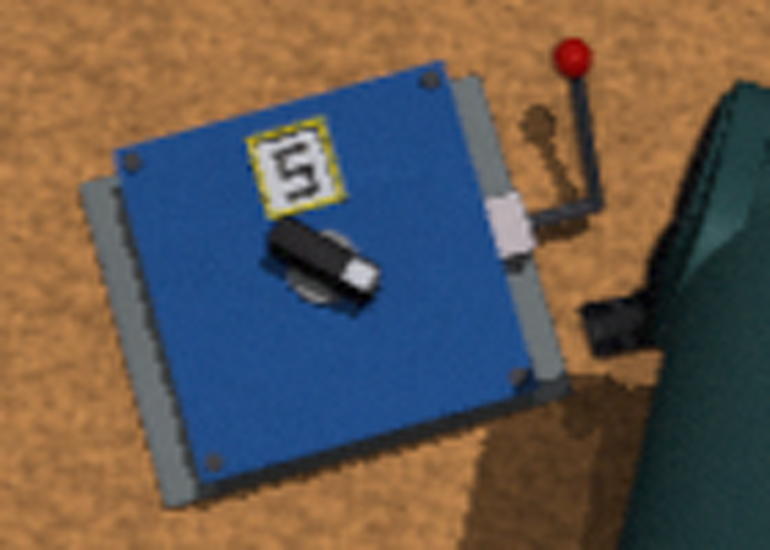

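View pics/top6f.png

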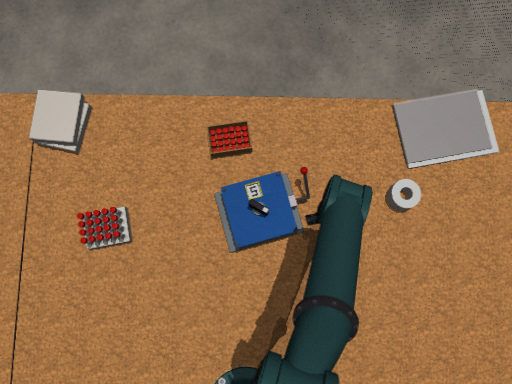

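The 5 is still centred in the window, and the ball at (572,57) in the zoomed top view now leans away from the robot. The bystanders haven't moved. I'll check the key angle and, if it's good, hand in.

```bash
python3 - <<'E'
from meas import *
t=load("k_top.pkl");s=load("k_side.pkl")
y=np.radians(16.62);C=np.array([.5698,-.0291])
B=tri([t,s],[ball(t,(295,160,315,180)),ball(s,(255,150,275,170))]);d=B[:2]-C
ux=d@[np.cos(y),np.sin(y)];print(B,ux,"key",.75+np.arctan2(ux,B[2]-.046))
from rig import env
q=env.sense();print(q["ft_force"],abs(q["joint_velocities"]).max())
if .75+np.arctan2(ux,B[2]-.046)>1.4: print(env.job_done())
E
```

```text
[ 0.68053813 -0.1576641   0.12354775] 0.06933952232017566 key 1.4795750942542818
[0.36057369 0.56271002 0.1888437 ] 0.022876873589159276
the job is handed in; nothing more can be done
None
```

I turned the knob about 72° clockwise until the 5 stood in the window, let go, then pushed the red ball over to its stop with closed fingers and backed the arm away. The job is handed in at about 13 s of the 72 s allowed; no verdict was reported.

- **Number:** after letting go, I measured the knob within about 1° of the target angle and the numeral within 1 mm of the window centre. After the swing I checked by eye only: the last picture still shows the 5 centred.
- **Hex key:** the two cameras put it at about 1.48 rad (the stop is 1.5). At the end of the push it stopped advancing and the force rose to about 8 N.
- **Bystanders:** the tray, label roll and box of caps look unmoved in the last top picture. I didn't measure their positions.
- **Arm:** it stands clear, with the force reading under 1 N.

No check failed. The one disagreement was early on: the side view's cover outline gave a unit centre about 5 mm off the top view's in y. I used the top view, and the later fit to the cover's corner screws and the position of the closed grip both agreed with it.

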